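# Stack a stepped boss blank and hold it down

## Task

Stack the four loose wooden blanks on the cork square of the glue-up board, one at a time, each flat and centred on the one below: first the square plinth, turned square to the board, then the round disc, then the six-sided block, then the small round button. The hold-down arm may be lying or leaning over the square: if so, swing it up out of the way first. When the stack stands, bring the arm down so that its rubber pad rests on the button, and let go of everything with the stack still centred.

Things in the scene. Friction and masses are not known exactly. Their poses are not given: they have to be found in the camera images.
- plinth: Square blank of pale wood, 64 x 64 mm, 20 mm thick, about 55 g. Origin: centre of its underside; x and y parallel to its sides, z up.
- disc: Round blank of pale wood, 56 mm diameter, 20 mm thick, about 35 g. Origin: centre of its underside, z up.
- hexagon: Six-sided blank of pale wood, 44 mm across the flats (51 mm across corners), 18 mm thick, about 25 g. Origin: centre of its underside, z up; its x axis is square to one pair of flats (the other pairs at 60 and 120 degrees from it).
- button: Small turned round blank of pale wood, 34 mm diameter, 24 mm high, straight-sided for the lower 18 mm, then tapering to a flat top of 26 mm diameter, about 18 g. Origin: centre of its underside, z up.
- jig: Fixed plywood glue-up board, 18 mm thick, left or right of the blanks, turned up to 0.25 rad. Origin: on the bench under the centre of the cork square; x points away from the robot, to the arm's green bracket; y left. Board spans x -58 to 158, y -60 to 60 mm. Bracket: x 95 to 125, y -24 to 24, up to 133 mm above the bench. Hinge axis parallel to y at x = 110, z = 118 mm.
- seat (a point): Centre of the flush cork square (80 x 80 mm) on the board's top face, 18 mm above the bench; axes as jig. The plinth goes here. Full stack: 82 mm high, its top 100 mm above the bench.
- hold_arm (a joint): Hold-down arm's angle, rad: 0 level, down over the cork; 1.57 upright; 1.9 open stop, leaning back. Starts at any angle. Damped: let go below about 1.1 it sinks shut in a few seconds, above 1.2 it stays. Lifting: about 5 N at the crossbar at 0.5 rad/s. Steel, 22 x 14 mm, 120 mm long; rubber pad 24 mm wide, 110 mm from the hinge, face 24 mm below mid-arm. Rests on the full stack at about 0.055.
- bar_left (a point): Grip point on the arm's crossbar: a round steel bar, 10 mm diameter, 136 mm long, black balls at its ends, parallel to the hinge and 110 mm from it. The point is on the bar's axis, 45 mm to the board's +y side of the arm's middle; height above the bench 118 mm with the arm down, 222 mm open. The bar may turn between the fingers.
- bar_right (a point): The like point on the crossbar 45 mm to the board's -y side of the arm's middle.
There are look-alikes about, which are no part of the job. What is shaped like the plinth but orange or yellow is not meant. Leave any turquoise or yellow look-alike of the hexagon alone.

How it is judged:
By the outcome, as a careful person would: the job done as asked, in the order asked, and still so for the second after the job is handed in, with the robot touching nothing.
It also fails if it takes over 144 s, if anything falls off the work surface, if the arm or the gripper's body presses on something with over 40 N, if the wrist force passes 120 N, or if a joint passes its speed limit or range.

## Robot

A 7-joint arm with a two-finger parallel gripper is mounted at the origin on the work surface. World frame = base frame: x ahead of the robot, y to its left, z up, the work surface at z = 0. Lengths are in m, angles in rad, forces in N, time in s.
With the tool pointing down it reaches from about 0.4 to 0.875 m from the base axis. Payload 19.3 kg.
Tool frame: the origin (TCP) lies midway between the tips of the shut fingers; the grasp point (between the pads) lies 19 mm behind it; z points along the fingers, y is the direction in which the jaws open and shut (so a half turn about z gives the same grasp; the last joint's range is limited). The gripper opens to 85 mm and grips with 20 to 120 N. Pads are 22 mm wide; open, the fingers measure 114 mm over their backs; the gripper's body (76 mm by 85 mm) begins 54 mm behind the grasp point. The pads swing forward as they close: fully open they stand 13 mm farther back than shut.
Start: joints at [1.192, 0.521, -0.036, 1.599, 0.021, 1.021, -0.113], TCP at [0.19, -0.595, 0.231] pointing down, gripper open.
Joint ranges: [-2.91, 2.91], [-0.3, 2.13], [-1.5, 1.42], [0.17, 2.43], [-1.26, 4.41], [0.16, 1.93], [-2.52, 2.52]. Speed limits (rad/s): [1.89, 1.89, 2.39, 2.39, 3.01, 3.01, 3.01].

## Interface

Orientations are given as [roll, pitch, yaw] about the fixed x, y, z axes, in that order (R = Rz(yaw) Ry(pitch) Rx(roll)).
In Python, from workcell import bot, eyes gives the robot as it stands. The module is installed in compiled form; this text tells all that it offers.
- The arm moves only by the shell command python3 -m jog 'ROWS' [FORCE]. ROWS is JSON, a list of rows, each an object with "delta_pos": the shift along the world's x, y, z in mm, a list of three; "spin": the turn about the world's z in rad; "claw": the closure, from 0 (fully open) to 1 (shut). In form: [{"delta_pos": [tx, ty, tz], "spin": spin, "claw": claw}, ...]. A call has 1 to 8 rows; each row is the pose to reach, as a shift and turn from the pose measured when the call began; what a row does not reach only later rows make up. A row lasts 1/10 s, in which the tool goes at most 50 mm and 8.59 degrees, less where a joint would pass 70% of its speed; a pose out of reach is approached as far as the arm can. A call with a gripper value outside its range is refused whole. The fingers move at their own pace and stop on an object; FORCE is the grip in N (left out, the last holds). Time passes only in rows, so rows that repeat a pose let the fingers close. It gives the time, the measured TCP pose, the force and the opening at its end, in the units of the state.
- bot.observe(): the state, without advancing time (a new reading comes with each control period).
- eyes.grab_frame(name): name is "scene" or "top" or "wrist"; returns the picture (480x640x3 uint8, blue, green, red); there is no depth.
- eyes.camera_params(name): a dict with "fx", "fy", "cx", "cy" (pixels), "origin" and "attitude" of the camera in the world. Camera axes: x right, y up, looking along -z (the intrinsics and any distortion apply to the point x, -y, -z); pixel columns grow to the right and rows downward; lengths in m; the calibration is good to about 2 mm. A picture is of the moment at which its call begins: read the wrist's pose just before it. camera_params takes no time and is no camera call; for the wrist camera it gives the pose at the moment of the call.
- bot.job_done(): hands the job in, once; it reports no verdict.
The state is a dict: "clock": time; "qpos": joint angles; "qd": joint speeds; "joint_efforts": joint torques, N m; "position": TCP position; "tool_rot": TCP orientation; "force": force on the tool from outside, world axes, zero at the start; "moment": the same for the moment, N m; "grip_width": finger opening in m.
Only numpy, scipy, OpenCV 4.12 (cv2) and the standard library are available. Lean on these libraries where they do the work, as an engineer would, in place of code of your own. Each camera call takes 0.05 s, during which the arm holds its last target. There are 200 camera calls.

## Working session

There is one attempt and no reset: what is moved stays moved. The work goes in short steps, Python scripts to look and compute and a shell command to move; the robot and the scene stay as the last step left them, time stands still between calls to the robot, and variables do not carry over. Pictures are saved under pics/ and viewed, about 12 in all and at most 16, crops included, and the job is handed in when it is done.

```bash
mkdir -p pics; python3 - <<'E'
from workcell import bot, eyes
import cv2
for n in ("scene","top"):
    cv2.imwrite(f"pics/{n}0.png",eyes.grab_frame(n)); print(n,eyes.camera_params(n))
s=bot.observe(); print({k:s[k] for k in("clock","position","tool_rot","force","grip_width")})
E
```

```text
scene {'fx': 562.3984740572628, 'fy': 562.3984740572628, 'cx': 316.8440842343338, 'cy': 243.16754946679438, 'origin': array([1.08487989, 0.09257819, 0.85528613]), 'attitude': array([ 0.67750011, -0.0050989 ,  1.75427874])}
top {'fx': 612.8014618606128, 'fy': 612.8014618606128, 'cx': 311.8957434171012, 'cy': 231.16217516741736, 'origin': array([0.30659185, 0.00589841, 1.31442484]), 'attitude': array([ 0.1623867 , -0.01744895, -1.56575585])}
{'clock': 0.1, 'position': array([ 0.18984759, -0.59515146,  0.23077741]), 'tool_rot': array([-3.14056355e+00,  2.68375150e-05,  3.08790052e-01]), 'force': array([-0.1987382 , -0.35377667,  0.66174602]), 'grip_width': 0.08560347545697665}
```

View pics/top0.png

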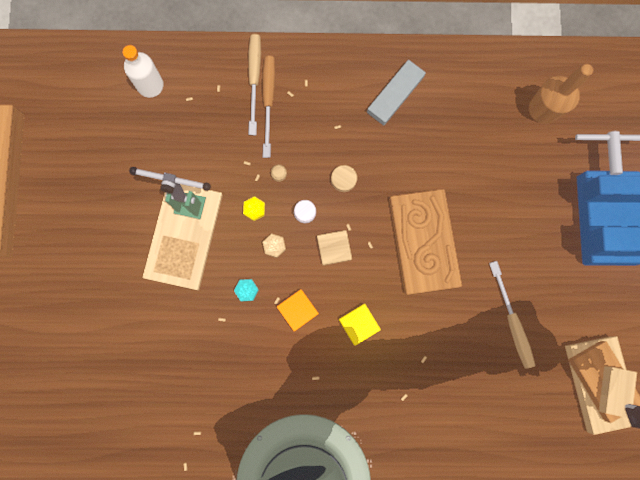

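View pics/scene0.png

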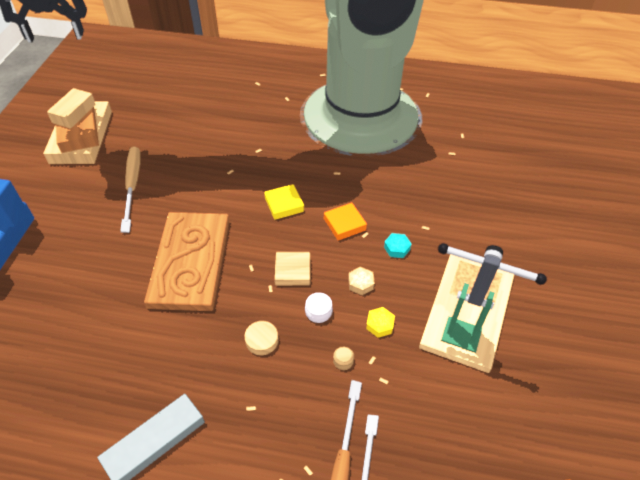

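Reading of the two views:
- **Top view candidates:** plinth at (334,248), with look-alikes orange (298,310) and yellow (360,324). Hexagon at (274,245), with look-alikes yellow (254,208) and turquoise (246,290). Disc at (344,179) and button at (279,173), with a white round object at (305,212).
- **Choice:** the pale-wood ones.
- **Hold-down arm:** it looks raised, with the crossbar ball ends at top (133,171)/(207,187) and scene (443,248)/(541,279).

Next I measure and view one close crop.

```bash
cat > h.py <<'E'
import numpy as np, cv2
from scipy.spatial.transform import Rotation as R
from workcell import bot, eyes
def ray(p,u,v):
    d=R.from_euler('xyz',p['attitude']).apply([(u-p['cx'])/p['fx'],-(v-p['cy'])/p['fy'],-1.]); return np.array(p['origin']),d
def onz(p,u,v,z):
    o,d=ray(p,u,v); return o+d*(z-o[2])/d[2]
def proj(p,X):
    c=R.from_euler('xyz',p['attitude']).inv().apply(np.array(X)-p['origin']); return np.array([p['cx']+p['fx']*c[0]/-c[2],p['cy']-p['fy']*c[1]/-c[2]])
def tri(p,a,q,b):
    o1,d1=ray(p,*a);o2,d2=ray(q,*b);s=np.linalg.lstsq(np.c_[d1,-d2],o2-o1,rcond=None)[0]
    return (o1+d1*s[0]+o2+d2*s[1])/2, np.linalg.norm(o1+d1*s[0]-o2-d2*s[1])
E
python3 - <<'E'
from h import *
t=cv2.imread('pics/top0.png'); P=eyes.camera_params('top'); Q=eyes.camera_params('scene')
hsv=cv2.cvtColor(t,cv2.COLOR_BGR2HSV)
for n,(u,v) in dict(plinth=(334,248),hexa=(274,245),disc=(344,179),button=(279,173),cork=(178,257),bench=(310,270)).items(): print(n,hsv[v,u])
for n,a,b in (('ballL',(133,171),(541,279)),('ballR',(207,187),(443,248))):print(n,tri(P,a,Q,b))
m=cv2.inRange(hsv,(8,40,150),(28,150,255)); m=cv2.morphologyEx(m,cv2.MORPH_OPEN,np.ones((3,3)))
for c in cv2.findContours(m,0,2)[0]:
    a=cv2.contourArea(c)
    if a<120: continue
    (x,y),w,th=cv2.minAreaRect(c); 
    if y<430 and x<400: print(round(x),round(y),a,np.round(w,1),round(th,1))
cv2.imwrite('pics/crop.png',cv2.resize(np.hstack([t[140:340,120:390]]),None,fx=2.9,fy=2.9,interpolation=2))
E
```

```text
plinth [ 17  95 237]
hexa [ 22  68 255]
disc [ 17  89 244]
button [ 18  91 244]
cork [ 15 111 221]
bench [ 13 142 154]
ballL (array([0.59300942, 0.31453624, 0.22810756]), np.float64(0.0022050854366138283))
ballR (array([0.56416441, 0.17995451, 0.22879029]), np.float64(0.0032896576564737986))
384 424 190.5 [11.6 37.3] 88.0
359 413 198.0 [ 8.7 36.5] 84.6
92 324 247.0 [32.9 17.6] 2.5
126 316 377.5 [16.2 53.1] 87.1
207 321 2828.0 [142.4  44.1] 2.3
334 174 2135.0 [ 36. 125.] 90.0
400 172 337.5 [35. 27.] 90.0
251 228 21685.5 [284.7 146.2] 4.8
306 134 120.5 [11. 18.] 90.0
284 135 189.5 [11.7 26.3] 85.6
343 132 482.0 [13.8 53.2] 88.6
6 166 927.5 [ 13. 123.] 0.0
22 75 283.0 [45.3 12.4] 7.1
115 86 1751.5 [ 39. 136.] 90.0
203 80 1487.5 [29. 88.] 90.0
178 44 204.5 [ 4. 75.] 90.0
371 38 159.0 [39.2  6.2] 1.7
303 68 3245.0 [ 72.9 179.3] 88.8
140 34 291.5 [ 7. 71.] 90.0
20 32 135.5 [ 5. 39.] 90.0
```

View pics/crop.png

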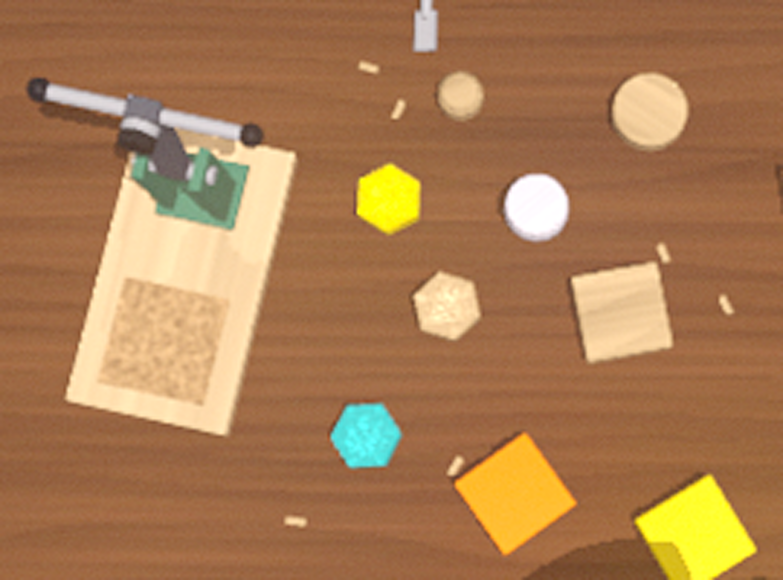

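The crop confirms the choices: pale plinth at (334,248), hexagon (274,245), disc (344,179), button (279,173). The hold-down arm already stands up, with its bar about 228 mm high. Now the positions.

```bash
python3 - <<'E'
from h import *
t=cv2.imread('pics/top0.png'); P=eyes.camera_params('top')
hsv=cv2.cvtColor(t,cv2.COLOR_BGR2HSV)
m=cv2.inRange(hsv,(8,40,200),(28,140,255))
def poly(u,v,z):
    lab=cv2.connectedComponents(m)[1]; k=lab[v-3:v+4,u-3:u+4]; k=np.bincount(k[k>0]).argmax()
    c=max(cv2.findContours((lab==k).astype('uint8'),0,1)[0],key=cv2.contourArea)
    X=np.array([onz(P,*q[0],z)[:2]*1000 for q in c],np.float32); return c,X
for n,u,v,z in (('plinth',334,248,.02),('hexa',274,245,.018),('disc',344,179,.02),('button',279,173,.022),('board',200,265,.018)):
    c,X=poly(u,v,z); (x,y),w,th=cv2.minAreaRect(X); e=cv2.minEnclosingCircle(X)
    M=cv2.moments(c);cc=onz(P,M['m10']/M['m00'],M['m01']/M['m00'],z)*1000
    print(n,'rect',np.round([x,y]),np.round(w),'ang',round(th,1),'circ',np.round(e[0]),round(e[1],1),'cent',np.round(cc[:2]))
    if n in('hexa','board'): print(cv2.approxPolyDP(X[:,None],6,True)[:,0].round())
# cork by tone
ck=cv2.inRange(hsv,(8,85,150),(24,170,235)); z=np.zeros_like(ck); z[232:285,150:205]=ck[232:285,150:205]
z=cv2.morphologyEx(cv2.morphologyEx(z,cv2.MORPH_CLOSE,np.ones((5,5))),cv2.MORPH_OPEN,np.ones((5,5)))
c=max(cv2.findContours(z,0,1)[0],key=cv2.contourArea)
X=np.array([onz(P,*q[0],.018)[:2]*1000 for q in c],np.float32); print('cork',cv2.minAreaRect(X))
E
```

```text
plinth rect [485. -63.] [64. 65.] ang 11.0 circ [485. -63.] 43.8 cent [485. -63.]
hexa rect [489.  66.] [49. 44.] ang 14.6 circ [488.  66.] 24.9 cent [488.  66.]
[[512.  72.]
 [497.  89.]
 [471.  84.]
 [465.  58.]
 [482.  42.]
 [502.  46.]]
disc rect [639. -85.] [52. 54.] ang 90.0 circ [638. -85.] 27.7 cent [638. -85.]
button rect [648.  58.] [30. 30.] ang 46.5 circ [648.  57.] 15.8 cent [648.  58.]
board rect [510. 261.] [121. 216.] ang 77.9 circ [510. 261.] 121.2 cent [491. 262.]
[[618. 266.]
 [603. 261.]
 [609. 250.]
 [592. 213.]
 [546. 222.]
 [554. 280.]
 [593. 304.]
 [418. 340.]
 [394. 226.]
 [601. 181.]]
cork ((461.1673889160156, 271.89532470703125), (78.38406372070312, 78.0574951171875), 77.10742950439453)
```

```bash
python3 -m jog '[{"delta_pos":[150,250,0],"spin":-0.117,"claw":0},{"delta_pos":[150,250,0],"spin":-0.117,"claw":0},{"delta_pos":[150,250,0],"spin":-0.117,"claw":0},{"delta_pos":[220,400,0],"spin":-0.117,"claw":0},{"delta_pos":[220,400,0],"spin":-0.117,"claw":0},{"delta_pos":[220,400,0],"spin":-0.117,"claw":0},{"delta_pos":[220,400,0],"spin":-0.117,"claw":0},{"delta_pos":[220,400,0],"spin":-0.117,"claw":0}]' 40
```

```text
clock: 0.9
position: [0.3838, -0.2436, 0.2309]
tool_rot: [-3.141, 0.0, 0.192]
force: [1.2, -0.9, 0.2]
grip_width: 0.0855
```

```bash
python3 -m jog '[{"delta_pos":[101,181,-60],"spin":0,"claw":0},{"delta_pos":[101,181,-60],"spin":0,"claw":0},{"delta_pos":[101,181,-60],"spin":0,"claw":0},{"delta_pos":[101,181,-60],"spin":0,"claw":0},{"delta_pos":[101,181,-60],"spin":0,"claw":0},{"delta_pos":[101,181,-60],"spin":0,"claw":0},{"delta_pos":[101,181,-60],"spin":0,"claw":0},{"delta_pos":[101,181,-60],"spin":0,"claw":0}]'
python3 - <<'E'
from h import *
P=eyes.camera_params('wrist'); f=eyes.grab_frame('wrist'); cv2.imwrite('pics/w1.png',f); print(P)
for X in ((.485,-.063,.02),(.488,.066,.018)): print(proj(P,X))
E
```

```text
clock: 1.7
position: [0.4844, -0.0637, 0.1711]
tool_rot: [-3.141, 0.0, 0.19]
force: [-0.5, 0.5, 0.2]
grip_width: 0.0854
{'fx': 343.6935710209887, 'fy': 343.6935710209887, 'cx': 321.4538575962987, 'cy': 238.85712447464724, 'origin': array([ 0.5507884 , -0.05110355,  0.31398148]), 'attitude': array([-0.27000074,  0.00205461, -1.38201801])}
[321.38918021 222.89780898]
[174.97067142 191.54753913]
```

View pics/w1.png

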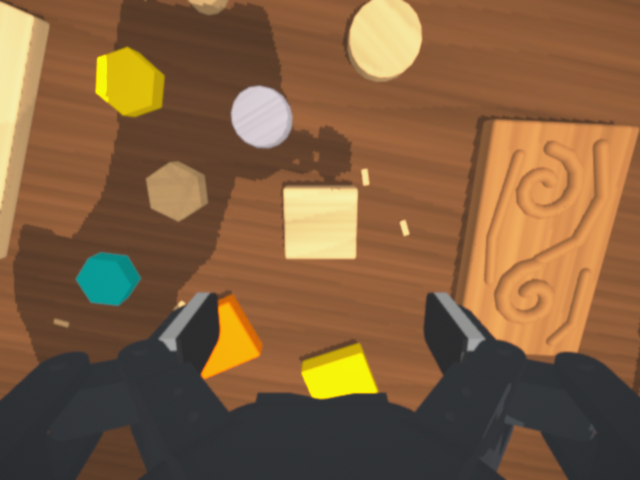

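The wrist view shows the plinth at (320,222), within 1 px of the prediction, with the jaws square to it and both sides clear. Descending and gripping.

```bash
python3 -m jog '[{"delta_pos":[0,0,-50],"spin":0,"claw":0},{"delta_pos":[0,0,-100],"spin":0,"claw":0},{"delta_pos":[0,0,-135],"spin":0,"claw":0},{"delta_pos":[0,0,-155],"spin":0,"claw":0},{"delta_pos":[0,0,-165],"spin":0,"claw":0},{"delta_pos":[0,0,-171],"spin":0,"claw":0},{"delta_pos":[0,0,-175],"spin":0,"claw":0},{"delta_pos":[0,0,-175],"spin":0,"claw":0}]' 40
python3 -m jog '[{"delta_pos":[0,0,0],"spin":0,"claw":0.5},{"delta_pos":[0,0,0],"spin":0,"claw":0.5},{"delta_pos":[0,0,0],"spin":0,"claw":0.5},{"delta_pos":[0,0,0],"spin":0,"claw":0.5},{"delta_pos":[0,0,0],"spin":0,"claw":0.5},{"delta_pos":[0,0,0],"spin":0,"claw":0.5}]' 40
```

```text
clock: 2.55
position: [0.4848, -0.064, -0.0033]
tool_rot: [-3.141, -0.001, 0.19]
force: [-0.5, -0.3, 0.7]
grip_width: 0.0853
clock: 3.15
position: [0.4853, -0.0641, -0.0024]
tool_rot: [3.141, -0.002, 0.189]
force: [-1.5, -0.1, 12.1]
grip_width: 0.0631
```

```bash
python3 -m jog '[{"delta_pos":[0,0,10],"spin":0,"claw":0.5},{"delta_pos":[0,0,40],"spin":0,"claw":0.5},{"delta_pos":[0,20,80],"spin":0,"claw":0.5},{"delta_pos":[-3,55,100],"spin":-0.1,"claw":0.5},{"delta_pos":[-6,100,100],"spin":-0.2,"claw":0.5},{"delta_pos":[-10,145,100],"spin":-0.3,"claw":0.5},{"delta_pos":[-12,190,100],"spin":-0.398,"claw":0.5},{"delta_pos":[-15,230,100],"spin":-0.398,"claw":0.5}]'
python3 -m jog '[{"delta_pos":[-4,45,0],"spin":0,"claw":0.5},{"delta_pos":[-7,80,0],"spin":0,"claw":0.5},{"delta_pos":[-9,105,0],"spin":0,"claw":0.5},{"delta_pos":[-9,105,0],"spin":0,"claw":0.5}]'
python3 - <<'E'
from h import *
s=bot.observe();print(s['position'],s['tool_rot'],s['grip_width'])
P=eyes.camera_params('wrist'); f=eyes.grab_frame('wrist'); cv2.imwrite('pics/w2.png',f)
c,sn=np.cos(-.209),np.sin(-.209); S=np.array([.461,.2715])
for x,y in((40,40),(40,-40),(-40,-40),(-40,40),(-58,60),(-58,-60)):
    print(x,y,proj(P,[*(S+np.array([c*x-sn*y,sn*x+c*y])/1000),.018]).round(1))
E
```

```text
clock: 3.95
position: [0.47, 0.1683, 0.0987]
tool_rot: [-3.141, -0.003, -0.212]
force: [0.5, -0.1, -0.7]
grip_width: 0.0629
clock: 4.35
position: [0.4601, 0.2775, 0.0997]
tool_rot: [-3.138, -0.003, -0.207]
force: [0.8, 0.1, -0.6]
grip_width: 0.063
[0.46010313 0.2774666  0.09966549] [-3.13844665 -0.0031778  -0.20672174] 0.06299284385274338
40 40 [269.7 184.6]
40 -40 [392.8 184.7]
-40 -40 [386.5 298. ]
-40 40 [274.  297.6]
-58 60 [247.4 320.3]
-58 -60 [412.9 320.9]
```

View pics/w2.png

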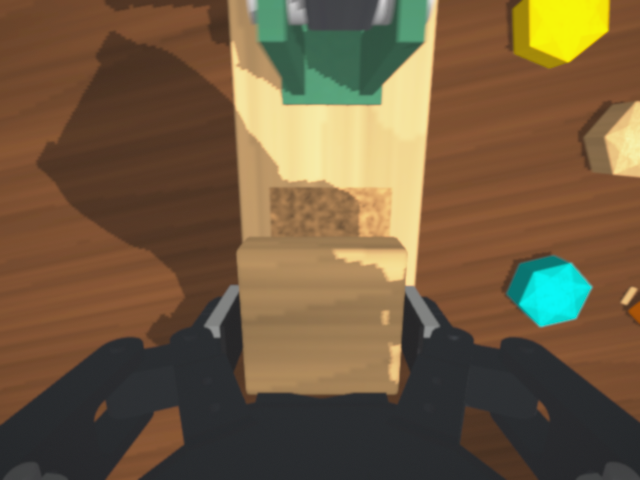

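The cork's far edge is at (270–391,187), within 1–2 mm of the prediction. The plinth is held square. Lowering now.

```bash
python3 -m jog '[{"delta_pos":[0,-6,-25],"spin":0,"claw":0.5},{"delta_pos":[0,-6,-45],"spin":0,"claw":0.5},{"delta_pos":[0,-6,-60],"spin":0,"claw":0.5},{"delta_pos":[0,-6,-70],"spin":0,"claw":0.5},{"delta_pos":[0,-6,-70],"spin":0,"claw":0.5}]'
```

```text
clock: 4.9
position: [0.4602, 0.268, 0.0289]
tool_rot: [-3.141, -0.002, -0.21]
force: [-0.2, 0.3, -1.2]
grip_width: 0.0631
```

```bash
python3 -m jog '[{"delta_pos":[0,3,0],"spin":0,"claw":0.5},{"delta_pos":[0,3,0],"spin":0,"claw":0.5},{"delta_pos":[0,3,0],"spin":0,"claw":0.5}]'
```

```text
clock: 5.2
position: [0.4605, 0.2713, 0.0296]
tool_rot: [-3.14, -0.003, -0.209]
force: [-0.4, 0.1, 0.4]
grip_width: 0.0631
```

```bash
python3 -m jog '[{"delta_pos":[0,0,-8],"spin":0,"claw":0.5},{"delta_pos":[0,0,-12],"spin":0,"claw":0.5},{"delta_pos":[0,0,-13.5],"spin":0,"claw":0.5},{"delta_pos":[0,0,-13.5],"spin":0,"claw":0.5},{"delta_pos":[0,0,-13.5],"spin":0,"claw":0.5}]'
python3 -m jog '[{"delta_pos":[0,0,0],"spin":0,"claw":0},{"delta_pos":[0,0,0],"spin":0,"claw":0},{"delta_pos":[0,0,0],"spin":0,"claw":0},{"delta_pos":[0,0,0],"spin":0,"claw":0}]'
python3 -m jog '[{"delta_pos":[0,0,40],"spin":0,"claw":0},{"delta_pos":[0,0,90],"spin":0,"claw":0},{"delta_pos":[0,0,140],"spin":0,"claw":0},{"delta_pos":[0,0,155],"spin":0,"claw":0},{"delta_pos":[0,0,155],"spin":0,"claw":0}]'
python3 - <<'E'
from h import *
s=bot.observe();print(s['position'],s['tool_rot'],s['grip_width'])
P=eyes.camera_params('wrist'); f=eyes.grab_frame('wrist'); cv2.imwrite('pics/w3.png',f)
c,sn=np.cos(-.209),np.sin(-.209); S=np.array([.461,.2715])
for x,y,z in((40,40,18),(40,-40,18),(-40,-40,18),(32,32,38),(32,-32,38),(-32,-32,38),(-32,32,38)):
    print(x,y,proj(P,[*(S+np.array([c*x-sn*y,sn*x+c*y])/1000),z/1000]).round(1))
E
```

```text
clock: 5.7
position: [0.4605, 0.2712, 0.016]
tool_rot: [-3.141, -0.003, -0.209]
force: [-0.8, -0.0, -1.4]
grip_width: 0.0632
clock: 6.1
position: [0.4605, 0.2712, 0.0159]
tool_rot: [-3.14, -0.003, -0.209]
force: [0.2, 1.0, -0.3]
grip_width: 0.0855
clock: 6.6
position: [0.4615, 0.2719, 0.1736]
tool_rot: [-3.137, -0.006, -0.21]
force: [-0.3, 0.6, -0.3]
grip_width: 0.0857
[0.46153195 0.27191414 0.17361134] [-3.13708095 -0.00599751 -0.20965775] 0.08568591832431717
40 40 [277.  178.6]
40 -40 [370.  178.5]
-40 -40 [366.9 266.4]
32 32 [283.9 190.8]
32 -32 [362.9 190.7]
-32 -32 [360.7 265.5]
-32 32 [286.2 265.4]
```

View pics/w3.png

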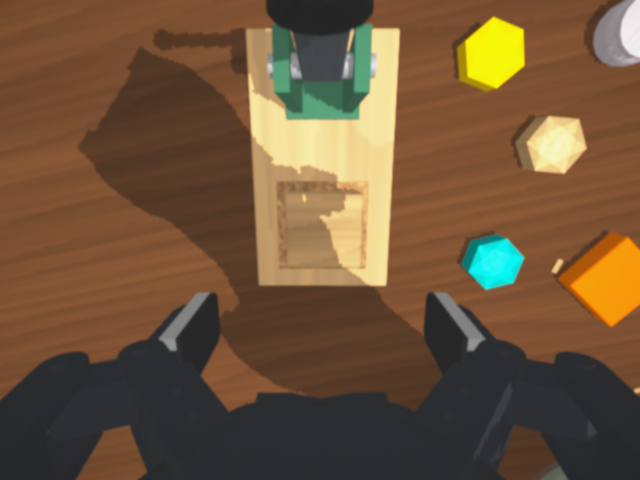

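```bash
python3 - <<'E'
from h import *
f=cv2.imread('pics/w3.png'); cv2.imwrite('pics/w3c.png',cv2.resize(f[170:280,265:380],None,fx=5,fy=5,interpolation=2))
E
```

```text
(no output)
```

View pics/w3c.png

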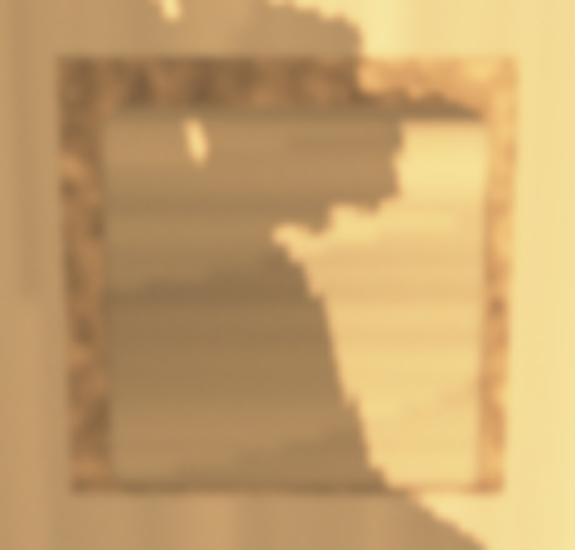

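```bash
cat > jig.py <<'E'
from h import *
c,sn=np.cos(-.209),np.sin(-.209); S=np.array([461.,271.5])
def tojig(X): d=np.array(X)[:2]*1000-S; return np.array([c*d[0]+sn*d[1],-sn*d[0]+c*d[1]])
def toworld(j): return S+np.array([c*j[0]-sn*j[1],sn*j[0]+c*j[1]])
E
python3 - <<'E'
from jig import *
P=eyes.camera_params('wrist')
for n,z,q in(('cork',.018,((277,181.6),(368.2,181.6),(365.5,268),(279.5,268))),('pl',.038,((286,192.4),(362.6,192.4),(361,267.6),(287,267.6)))):
    J=np.array([tojig(onz(P,*a,z)) for a in q]); print(n,J.round(1).tolist(),J.mean(0).round(1))
E
```

```text
cork [[36.7, 38.9], [36.6, -39.2], [-41.9, -39.4], [-41.9, 39.4]] [-2.6 -0.1]
pl [[30.1, 29.3], [30.0, -32.4], [-34.2, -33.0], [-34.2, 30.3]] [-2.1 -1.4]
```

The plinth sits square and about 1 mm off centre on the cork, which is fine. Next is the disc.

```bash
python3 -m jog '[{"delta_pos":[0,-50,0],"spin":0,"claw":0},{"delta_pos":[0,-100,0],"spin":0,"claw":0},{"delta_pos":[0,-150,0],"spin":0,"claw":0},{"delta_pos":[30,-185,0],"spin":0,"claw":0},{"delta_pos":[60,-220,0],"spin":0,"claw":0},{"delta_pos":[90,-255,0],"spin":0,"claw":0},{"delta_pos":[120,-290,0],"spin":0,"claw":0},{"delta_pos":[150,-325,0],"spin":0,"claw":0}]'
python3 -m jog '[{"delta_pos":[30,-40,0],"spin":0,"claw":0},{"delta_pos":[30,-40,0],"spin":0,"claw":0},{"delta_pos":[30,-40,0],"spin":0,"claw":0},{"delta_pos":[30,-40,0],"spin":0,"claw":0}]'
cat > look.py <<'E'
import sys
from jig import *
def blob(f,uv,lo=(8,30,130),hi=(30,150,255)):
    m=cv2.inRange(cv2.cvtColor(f,cv2.COLOR_BGR2HSV),lo,hi); lab=cv2.connectedComponents(m)[1]
    u,v=int(uv[0]),int(uv[1]); k=lab[v-4:v+5,u-4:u+5]; k=np.bincount(k[k>0]).argmax()
    return max(cv2.findContours((lab==k).astype('uint8'),0,1)[0],key=cv2.contourArea)
E
python3 - <<'E'
from look import *
s=bot.observe();print(s['position'],s['tool_rot'],s['grip_width'])
P=eyes.camera_params('wrist'); f=eyes.grab_frame('wrist'); cv2.imwrite('pics/w4.png',f)
q=proj(P,(.638,-.085,.02)); print(q)
X=np.array([onz(P,*a[0],.02)[:2]*1000 for a in blob(f,q)],np.float32)
print(len(X),cv2.minEnclosingCircle(X),X.min(0),X.max(0))
E
```

```text
clock: 7.45
position: [0.6111, -0.0552, 0.1699]
tool_rot: [-3.14, -0.002, -0.209]
force: [0.2, 0.4, 0.8]
grip_width: 0.0853
clock: 7.85
position: [0.6403, -0.0942, 0.1687]
tool_rot: [-3.139, 0.0, -0.209]
force: [-1.4, -0.1, -0.1]
grip_width: 0.0858
[ 0.64031951 -0.09418741  0.1686688 ] [-3.13930489e+00  1.83222595e-04 -2.08624220e-01] 0.08577265372926153
[312.7004541  228.76917544]
1664 ((610.2333374023438, -121.30901336669922), 129.80465698242188) [ 579.2373  -250.82391] [672.874      8.205887]
```

View pics/w4.png

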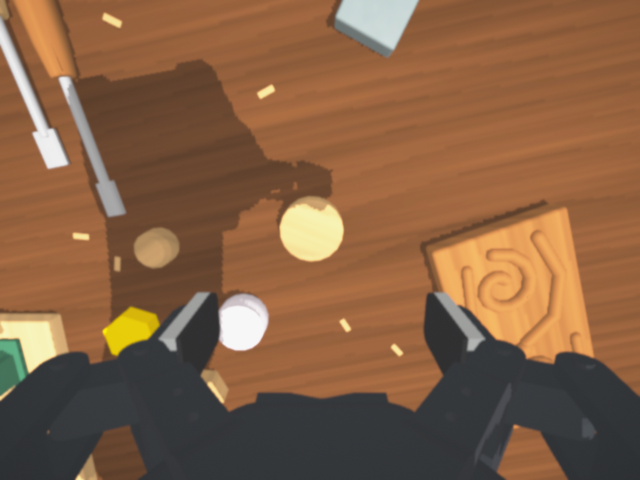

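Disc at (312,229), within 1 mm of the estimate; the white cap at (242,322) is clear of the fingers.

```bash
python3 -m jog '[{"delta_pos":[-2.3,8.7,-50],"spin":0,"claw":0},{"delta_pos":[-2.3,8.7,-100],"spin":0,"claw":0},{"delta_pos":[-2.3,8.7,-120],"spin":0,"claw":0},{"delta_pos":[-2.3,8.7,-120],"spin":0,"claw":0},{"delta_pos":[-2.3,8.7,-120],"spin":0,"claw":0}]'
```

```text
clock: 8.4
position: [0.6384, -0.0845, 0.05]
tool_rot: [-3.139, -0.001, -0.207]
force: [0.1, -0.1, 1.2]
grip_width: 0.0854
```

```bash
python3 -m jog '[{"delta_pos":[-0.4,-0.7,-25],"spin":0,"claw":0},{"delta_pos":[-0.4,-0.7,-40],"spin":0,"claw":0},{"delta_pos":[-0.4,-0.7,-48],"spin":0,"claw":0},{"delta_pos":[-0.4,-0.7,-48],"spin":0,"claw":0.6},{"delta_pos":[-0.4,-0.7,-48],"spin":0,"claw":0.6},{"delta_pos":[-0.4,-0.7,-48],"spin":0,"claw":0.6},{"delta_pos":[-0.4,-0.7,-48],"spin":0,"claw":0.6},{"delta_pos":[-0.4,-0.7,-48],"spin":0,"claw":0.6}]' 30
```

```text
clock: 9.2
position: [0.6384, -0.0853, 0.0032]
tool_rot: [-3.139, -0.002, -0.207]
force: [-2.5, 0.4, 5.7]
grip_width: 0.0546
```

```bash
python3 -m jog '[{"delta_pos":[0,0,10],"spin":0,"claw":0.6},{"delta_pos":[0,0,50],"spin":0,"claw":0.6},{"delta_pos":[-20,20,90],"spin":0,"claw":0.6},{"delta_pos":[-50,50,110],"spin":0,"claw":0.6},{"delta_pos":[-85,80,110],"spin":0,"claw":0.6},{"delta_pos":[-120,110,110],"spin":0,"claw":0.6},{"delta_pos":[-155,145,110],"spin":0,"claw":0.6},{"delta_pos":[-178,185,110],"spin":0,"claw":0.6}]'
python3 -m jog '[{"delta_pos":[-12,45,0],"spin":0,"claw":0.6},{"delta_pos":[-12,90,0],"spin":0,"claw":0.6},{"delta_pos":[-12,130,0],"spin":0,"claw":0.6},{"delta_pos":[-12,165,0],"spin":0,"claw":0.6},{"delta_pos":[-12,175,0],"spin":0,"claw":0.6},{"delta_pos":[-12,180,0],"spin":0,"claw":0.6},{"delta_pos":[-12,180,0],"spin":0,"claw":0.6}]'
```

```text
clock: 10.0
position: [0.4586, 0.1, 0.1146]
tool_rot: [-3.139, -0.003, -0.209]
force: [1.4, 1.2, 0.4]
grip_width: 0.0547
clock: 10.7
position: [0.4468, 0.2797, 0.1151]
tool_rot: [-3.138, -0.003, -0.209]
force: [0.4, 0.0, -0.2]
grip_width: 0.0546
```

```bash
python3 -m jog '[{"delta_pos":[13.7,-8.3,-20],"spin":0,"claw":0.6},{"delta_pos":[13.7,-8.3,-40],"spin":0,"claw":0.6},{"delta_pos":[13.7,-8.3,-60],"spin":0,"claw":0.6},{"delta_pos":[13.7,-8.3,-65],"spin":0,"claw":0.6},{"delta_pos":[13.7,-8.3,-65],"spin":0,"claw":0.6},{"delta_pos":[13.7,-8.3,-65],"spin":0,"claw":0.6}]'
python3 - <<'E'
from look import *
P=eyes.camera_params('wrist'); print(tojig(bot.observe()['position']),bot.observe()['position'])
E
```

```text
clock: 11.3
position: [0.461, 0.2711, 0.051]
tool_rot: [-3.138, -0.004, -0.21]
force: [-0.2, 0.7, -1.3]
grip_width: 0.0544
[ 0.11766992 -0.41815385] [0.46102835 0.27106653 0.05098577]
```

```bash
python3 -m jog '[{"delta_pos":[-0.5,0.1,-6],"spin":0,"claw":0.6},{"delta_pos":[-0.5,0.1,-9.5],"spin":0,"claw":0.6},{"delta_pos":[-0.5,0.1,-9.5],"spin":0,"claw":0.6},{"delta_pos":[-0.5,0.1,-9.5],"spin":0,"claw":0.6},{"delta_pos":[-0.5,0.1,-9.5],"spin":0,"claw":0},{"delta_pos":[-0.5,0.1,-9.5],"spin":0,"claw":0},{"delta_pos":[-0.5,0.1,-9.5],"spin":0,"claw":0},{"delta_pos":[-0.5,0.1,-9.5],"spin":0,"claw":0}]'
python3 -m jog '[{"delta_pos":[0,0,30],"spin":0,"claw":0},{"delta_pos":[0,0,80],"spin":0,"claw":0},{"delta_pos":[0,0,120],"spin":0,"claw":0},{"delta_pos":[0,0,130],"spin":0,"claw":0},{"delta_pos":[0,0,130],"spin":0,"claw":0}]'
python3 - <<'E'
from look import *
print(bot.observe()['position'])
P=eyes.camera_params('wrist'); f=eyes.grab_frame('wrist'); cv2.imwrite('pics/w5.png',f)
q=proj(P,(.461,.2715,.058)); print(q); np.save('P5.npy',P,allow_pickle=True)
u,v=q.astype(int); print(u,v)
cv2.imwrite('pics/w5c.png',cv2.resize(f[v-60:v+60,u-70:u+70],None,fx=5,fy=5,interpolation=2))
E
```

```text
clock: 12.1
position: [0.4605, 0.2712, 0.0416]
tool_rot: [-3.138, -0.004, -0.21]
force: [0.1, 0.2, -0.5]
grip_width: 0.0854
clock: 12.6
position: [0.4612, 0.2716, 0.1731]
tool_rot: [-3.135, -0.006, -0.21]
force: [-0.4, -0.4, -0.4]
grip_width: 0.0857
[0.46115273 0.27161217 0.17306916]
[323.15835284 234.95889495]
323 234
```

View pics/w5c.png

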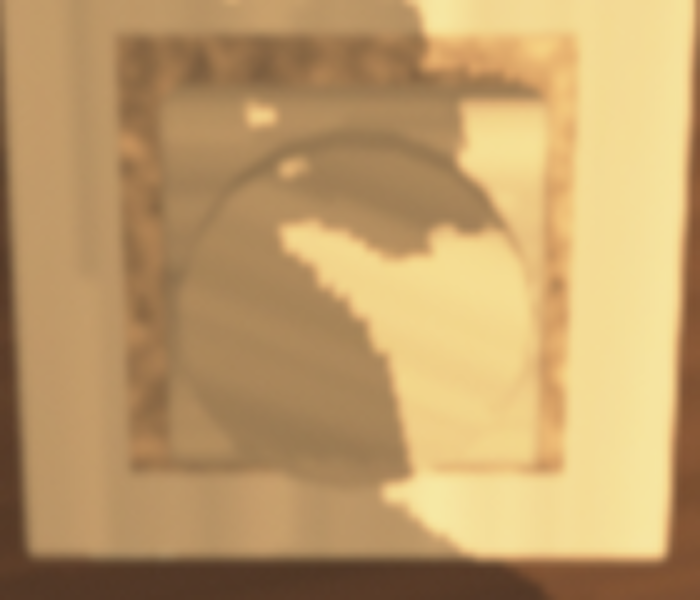

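```bash
python3 - <<'E'
from jig import *
P=np.load('P5.npy',allow_pickle=True).item()
g=lambda x,y,z:tojig(onz(P,253+x/5,174+y/5,z)).round(1)
print('disc',g(357,314,.058),'ends',g(180,314,.058),g(535,314,.058),g(357,140,.058),g(357,488,.058))
print('plinth',[g(*a,.038) for a in((163,90),(547,95),(540,468),(170,468))])
print('cork',[g(*a,.018) for a in((117,36),(578,36),(562,470),(130,470))])
E
```

```text
disc [-1.5 -1. ] ends [-1.5 26.6] [ -1.5 -28.6] [25.8 -1. ] [-30.3  -1. ]
plinth [array([30.8, 30.5]), array([ 29.9, -31.7]), array([-34.1, -32.4]), array([-34.2,  31.2])]
cork [array([37.5, 40.4]), array([ 37.4, -38.9]), array([-41.7, -38.7]), array([-41.8,  40.9])]
```

The disc is flat and centred on the plinth within about 0.5 mm. Next is the hexagon.

```bash
python3 -m jog '[{"delta_pos":[5,-48,0],"spin":0.1,"claw":0},{"delta_pos":[10,-96,0],"spin":0.22,"claw":0},{"delta_pos":[18,-144,0],"spin":0.34,"claw":0},{"delta_pos":[24,-185,0],"spin":0.43,"claw":0},{"delta_pos":[27,-200,0],"spin":0.465,"claw":0},{"delta_pos":[27,-206,0],"spin":0.465,"claw":0},{"delta_pos":[27,-206,0],"spin":0.465,"claw":0},{"delta_pos":[27,-206,0],"spin":0.465,"claw":0}]'
python3 - <<'E'
from look import *
print(bot.observe()['position'])
P=eyes.camera_params('wrist'); f=eyes.grab_frame('wrist'); cv2.imwrite('pics/w6.png',f)
q=proj(P,(.488,.066,.018)); print(q)
X=np.array([onz(P,*a[0],.018)[:2]*1000 for a in blob(f,q,(16,30,150),(30,140,255))],np.float32)
print(cv2.minEnclosingCircle(X),cv2.minAreaRect(X))
E
```

```text
clock: 13.45
position: [0.4871, 0.0665, 0.171]
tool_rot: [-3.137, -0.004, 0.256]
force: [0.1, 1.8, 0.6]
grip_width: 0.0855
[0.4870795  0.06649855 0.17098146]
[323.69962586 223.06838895]
((487.5725402832031, 67.35343170166016), 25.78495216369629) ((487.5887145996094, 67.31182861328125), (51.506324768066406, 44.367122650146484), 13.518989562988281)
```

View pics/w6.png

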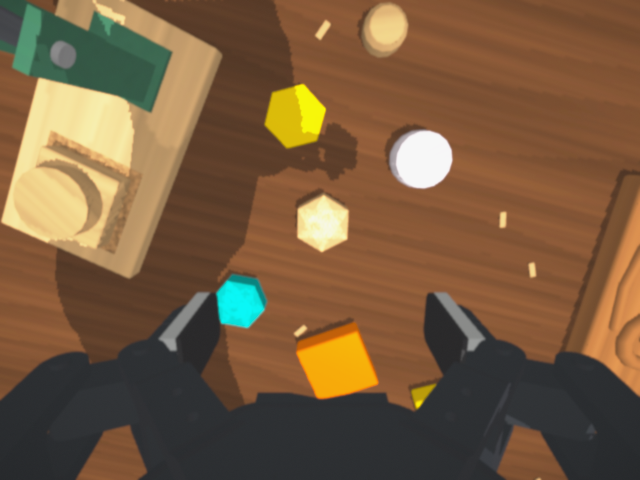

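The hexagon is centred at (323,222) with flats facing the jaws; turquoise (241,300) and yellow (296,116) are clear.

```bash
python3 -m jog '[{"delta_pos":[0.7,0.5,-45],"spin":-0.01,"claw":0},{"delta_pos":[0.7,0.5,-90],"spin":-0.01,"claw":0},{"delta_pos":[0.7,0.5,-125],"spin":-0.01,"claw":0},{"delta_pos":[0.7,0.5,-150],"spin":-0.01,"claw":0},{"delta_pos":[0.7,0.5,-163],"spin":-0.01,"claw":0},{"delta_pos":[0.7,0.5,-168],"spin":-0.01,"claw":0},{"delta_pos":[0.7,0.5,-168],"spin":-0.01,"claw":0},{"delta_pos":[0.7,0.5,-168],"spin":-0.01,"claw":0}]'
python3 -m jog '[{"delta_pos":[0,0,0],"spin":0,"claw":0.7},{"delta_pos":[0,0,0],"spin":0,"claw":0.7},{"delta_pos":[0,0,0],"spin":0,"claw":0.7},{"delta_pos":[0,0,0],"spin":0,"claw":0.7},{"delta_pos":[0,0,0],"spin":0,"claw":0.7},{"delta_pos":[0,0,0],"spin":0,"claw":0.7}]' 30
```

```text
clock: 14.3
position: [0.4885, 0.0675, 0.0042]
tool_rot: [-3.137, -0.005, 0.247]
force: [0.3, -0.6, -0.1]
grip_width: 0.0853
clock: 14.9
position: [0.4888, 0.0675, 0.0047]
tool_rot: [-3.137, -0.006, 0.247]
force: [-1.8, -0.2, 9.7]
grip_width: 0.0434
```

```bash
python3 -m jog '[{"delta_pos":[0,0,10],"spin":0,"claw":0.7},{"delta_pos":[0,0,50],"spin":0,"claw":0.7},{"delta_pos":[0,0,95],"spin":0,"claw":0.7},{"delta_pos":[-4,35,115],"spin":-0.1,"claw":0.7},{"delta_pos":[-10,80,115],"spin":-0.22,"claw":0.7},{"delta_pos":[-16,125,115],"spin":-0.34,"claw":0.7},{"delta_pos":[-22,165,115],"spin":-0.457,"claw":0.7},{"delta_pos":[-26,190,115],"spin":-0.457,"claw":0.7}]'
python3 -m jog '[{"delta_pos":[0,7,0],"spin":0,"claw":0.7},{"delta_pos":[0,7,-10],"spin":0,"claw":0.7},{"delta_pos":[0,7,-30],"spin":0,"claw":0.7},{"delta_pos":[0,7,-42],"spin":0,"claw":0.7},{"delta_pos":[0,7,-42],"spin":0,"claw":0.7},{"delta_pos":[0,7,-42],"spin":0,"claw":0.7}]'
```

```text
clock: 15.7
position: [0.4618, 0.261, 0.1205]
tool_rot: [-3.135, -0.006, -0.212]
force: [0.2, -0.3, 0.1]
grip_width: 0.0429
clock: 16.3
position: [0.462, 0.267, 0.0786]
tool_rot: [-3.136, -0.006, -0.213]
force: [1.2, 0.3, 0.3]
grip_width: 0.0434
```

Target (461.3, 271.0, 62.7): shift (-0.7, +4, -15.8), settling 4 mm above first.

```bash
python3 -m jog '[{"delta_pos":[-0.7,4,-6],"spin":0.004,"claw":0.7},{"delta_pos":[-0.7,4,-12],"spin":0.004,"claw":0.7},{"delta_pos":[-0.7,4,-12],"spin":0.004,"claw":0.7},{"delta_pos":[-0.7,4,-12],"spin":0.004,"claw":0.7}]'
```

```text
clock: 16.7
position: [0.4612, 0.271, 0.0665]
tool_rot: [-3.136, -0.006, -0.209]
force: [1.2, 0.7, -0.8]
grip_width: 0.0433
```

```bash
python3 -m jog '[{"delta_pos":[0,0,-2],"spin":0,"claw":0.7},{"delta_pos":[0,0,-3.7],"spin":0,"claw":0.7},{"delta_pos":[0,0,-3.7],"spin":0,"claw":0.7},{"delta_pos":[0,0,-3.7],"spin":0,"claw":0},{"delta_pos":[0,0,-3.7],"spin":0,"claw":0},{"delta_pos":[0,0,-3.7],"spin":0,"claw":0},{"delta_pos":[0,0,-3.7],"spin":0,"claw":0},{"delta_pos":[0,0,-3.7],"spin":0,"claw":0}]'
python3 -m jog '[{"delta_pos":[0,0,30],"spin":0,"claw":0},{"delta_pos":[0,0,75],"spin":0,"claw":0},{"delta_pos":[0,0,105],"spin":0,"claw":0},{"delta_pos":[0,0,110],"spin":0,"claw":0},{"delta_pos":[0,0,110],"spin":0,"claw":0}]'
python3 - <<'E'
from look import *
P=eyes.camera_params('wrist'); f=eyes.grab_frame('wrist'); cv2.imwrite('pics/w7.png',f)
q=proj(P,(.461,.2715,.076)); np.save('P7.npy',P,allow_pickle=True)
u,v=q.astype(int); print(u,v)
cv2.imwrite('pics/w7c.png',cv2.resize(f[v-60:v+60,u-70:u+70],None,fx=5,fy=5,interpolation=2))
E
```

```text
clock: 17.5
position: [0.4612, 0.271, 0.0628]
tool_rot: [-3.136, -0.006, -0.209]
force: [-0.1, 0.2, -0.7]
grip_width: 0.0853
clock: 18.0
position: [0.4615, 0.2713, 0.1734]
tool_rot: [-3.135, -0.007, -0.209]
force: [0.0, 0.0, 0.2]
grip_width: 0.0852
322 241
```

View pics/w7c.png

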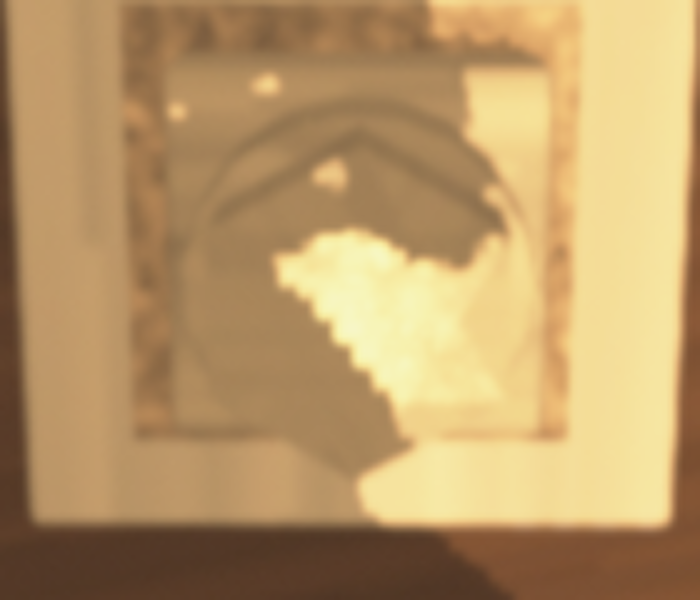

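```bash
python3 - <<'E'
from jig import *
P=np.load('P7.npy',allow_pickle=True).item()
g=lambda x,y,z:tojig(onz(P,252+x/5,181+y/5,z)).round(1)
print('hex',g(358.5,308,.076),'ends',g(215,308,.076),g(502,308,.076),g(358,140,.076),g(358,477,.076))
print('disc',g(180,283,.058),g(540,283,.058),g(358,103,.058))
P=eyes.camera_params('top'); f=eyes.grab_frame('top'); cv2.imwrite('pics/t7.png',f)
E
```

```text
hex [-0.7 -0.7] ends [-0.7 20.2] [ -0.6 -21.6] [24.1 -0.6] [-26.9  -0.6]
disc [-1.7 27.2] [ -1.7 -28.9] [26.6 -0.6]
```

The hexagon is centred on the disc within 1 mm. Next is the button.

```bash
python3 -m jog '[{"delta_pos":[0,-48,0],"spin":0,"claw":0.4},{"delta_pos":[0,-96,0],"spin":0,"claw":0.4},{"delta_pos":[0,-144,0],"spin":0,"claw":0.4},{"delta_pos":[30,-180,0],"spin":0,"claw":0.4},{"delta_pos":[75,-200,0],"spin":0,"claw":0.4},{"delta_pos":[120,-213,0],"spin":0,"claw":0.4},{"delta_pos":[160,-213,0],"spin":0,"claw":0.4},{"delta_pos":[178,-213,0],"spin":0,"claw":0.4}]'
python3 -m jog '[{"delta_pos":[8,0,0],"spin":0,"claw":0.4},{"delta_pos":[8,0,0],"spin":0,"claw":0.4},{"delta_pos":[8,0,0],"spin":0,"claw":0.4}]'
python3 - <<'E'
from look import *
print(bot.observe()['position'])
P=eyes.camera_params('wrist'); f=eyes.grab_frame('wrist'); cv2.imwrite('pics/w8.png',f); np.save('P8.npy',P,allow_pickle=True)
q=proj(P,(.648,.058,.024)); print(q,proj(P,(.648,.058,.0)))
u,v=q.astype(int); print(u,v)
cv2.imwrite('pics/w8c.png',cv2.resize(f[v-60:v+60,u-70:u+70],None,fx=5,fy=5,interpolation=2))
E
```

```text
clock: 18.9
position: [0.6409, 0.0568, 0.1696]
tool_rot: [-3.138, -0.004, -0.21]
force: [-0.9, -0.0, -0.1]
grip_width: 0.0511
clock: 19.2
position: [0.6477, 0.0568, 0.1688]
tool_rot: [-3.139, -0.002, -0.21]
force: [-1.2, 0.3, 0.2]
grip_width: 0.0511
[0.64769222 0.05678379 0.16875301]
[321.09535948 225.43579234] [321.243615   219.53637121]
321 225
```

View pics/w8c.png

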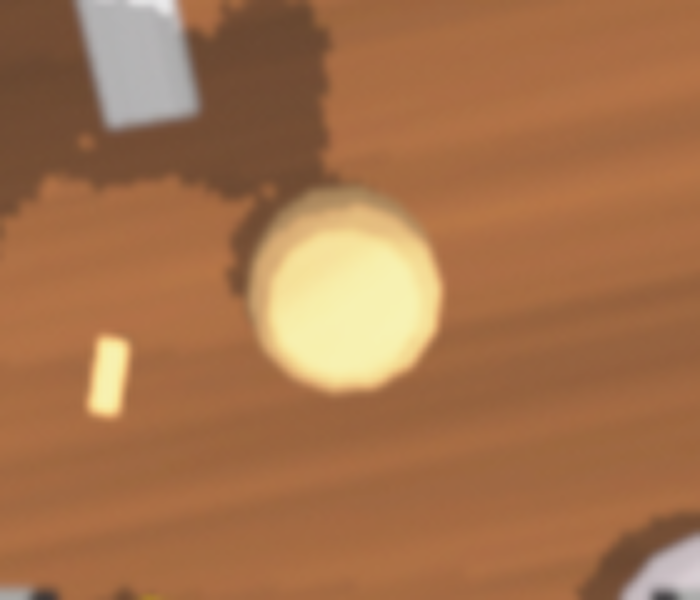

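Button at about (320,226), roughly 1 mm off the estimate; the chisel tip is clear.

```bash
python3 -m jog '[{"delta_pos":[-0.2,1.7,-45],"spin":0,"claw":0.4},{"delta_pos":[-0.2,1.7,-90],"spin":0,"claw":0.4},{"delta_pos":[-0.2,1.7,-115],"spin":0,"claw":0.4},{"delta_pos":[-0.2,1.7,-120],"spin":0,"claw":0.4},{"delta_pos":[-0.2,1.7,-120],"spin":0,"claw":0.4}]'
```

```text
clock: 19.75
position: [0.6471, 0.0587, 0.0496]
tool_rot: [-3.139, -0.002, -0.21]
force: [1.0, -0.5, 1.5]
grip_width: 0.0519
```

```bash
python3 -m jog '[{"delta_pos":[0.3,0,-20],"spin":0,"claw":0.4},{"delta_pos":[0.3,0,-35],"spin":0,"claw":0.4},{"delta_pos":[0.3,0,-43],"spin":0,"claw":0.4},{"delta_pos":[0.3,0,-43],"spin":0,"claw":0.4},{"delta_pos":[0.3,0,-43],"spin":0,"claw":0.8},{"delta_pos":[0.3,0,-43],"spin":0,"claw":0.8},{"delta_pos":[0.3,0,-43],"spin":0,"claw":0.8},{"delta_pos":[0.3,0,-43],"spin":0,"claw":0.8}]' 25
python3 -m jog '[{"delta_pos":[0,0,10],"spin":0,"claw":0.8},{"delta_pos":[0,0,50],"spin":0,"claw":0.8},{"delta_pos":[0,0,100],"spin":0,"claw":0.8},{"delta_pos":[-20,0,140],"spin":0,"claw":0.8},{"delta_pos":[-65,0,140],"spin":0,"claw":0.8},{"delta_pos":[-110,0,140],"spin":0,"claw":0.8},{"delta_pos":[-155,15,140],"spin":0,"claw":0.8},{"delta_pos":[-185,50,140],"spin":0,"claw":0.8}]'
python3 -m jog '[{"delta_pos":[0,45,0],"spin":0,"claw":0.8},{"delta_pos":[0,90,0],"spin":0,"claw":0.8},{"delta_pos":[0,130,-5],"spin":0,"claw":0.8},{"delta_pos":[0,150,-15],"spin":0,"claw":0.8},{"delta_pos":[0,160,-30],"spin":0,"claw":0.8},{"delta_pos":[0,160,-45],"spin":0,"claw":0.8},{"delta_pos":[0,160,-45],"spin":0,"claw":0.8},{"delta_pos":[0,160,-45],"spin":0,"claw":0.8}]'
```

```text
clock: 20.55
position: [0.6479, 0.0586, 0.0074]
tool_rot: [-3.138, -0.003, -0.21]
force: [-1.2, -0.1, 7.0]
grip_width: 0.0321
clock: 21.35
position: [0.4605, 0.1067, 0.1485]
tool_rot: [-3.139, -0.003, -0.214]
force: [1.1, 1.5, -1.1]
grip_width: 0.0324
clock: 22.15
position: [0.4607, 0.2661, 0.1039]
tool_rot: [-3.139, -0.003, -0.215]
force: [0.4, 0.1, 0.2]
grip_width: 0.0321
```

```bash
python3 -m jog '[{"delta_pos":[0.5,4.9,-6],"spin":0.005,"claw":0.8},{"delta_pos":[0.5,4.9,-16],"spin":0.005,"claw":0.8},{"delta_pos":[0.5,4.9,-16],"spin":0.005,"claw":0.8},{"delta_pos":[0.5,4.9,-16],"spin":0.005,"claw":0.8}]'
```

```text
clock: 22.55
position: [0.4611, 0.2708, 0.0877]
tool_rot: [-3.139, -0.003, -0.21]
force: [0.3, -0.3, 0.0]
grip_width: 0.0322
```

```bash
python3 -m jog '[{"delta_pos":[0,0.2,-2],"spin":0,"claw":0.8},{"delta_pos":[0,0.2,-4.2],"spin":0,"claw":0.8},{"delta_pos":[0,0.2,-4.2],"spin":0,"claw":0.8},{"delta_pos":[0,0.2,-4.2],"spin":0,"claw":0.2},{"delta_pos":[0,0.2,-4.2],"spin":0,"claw":0.2},{"delta_pos":[0,0.2,-4.2],"spin":0,"claw":0.2},{"delta_pos":[0,0.2,-4.2],"spin":0,"claw":0.2},{"delta_pos":[0,0.2,-4.2],"spin":0,"claw":0.2}]'
python3 -m jog '[{"delta_pos":[0,0,30],"spin":0,"claw":0},{"delta_pos":[0,0,75],"spin":0,"claw":0},{"delta_pos":[0,0,90],"spin":0,"claw":0},{"delta_pos":[0,0,90],"spin":0,"claw":0},{"delta_pos":[0,0,90],"spin":0,"claw":0}]'
python3 - <<'E'
from look import *
P=eyes.camera_params('wrist'); f=eyes.grab_frame('wrist'); cv2.imwrite('pics/w9.png',f); np.save('P9.npy',P,allow_pickle=True)
u,v=proj(P,(.461,.2715,.1)).astype(int); print(u,v)
cv2.imwrite('pics/w9c.png',cv2.resize(f[v-60:v+60,u-70:u+70],None,fx=5,fy=5,interpolation=2))
E
```

```text
clock: 23.35
position: [0.4611, 0.271, 0.0836]
tool_rot: [-3.139, -0.003, -0.21]
force: [-0.2, -0.2, -0.4]
grip_width: 0.0684
clock: 23.85
position: [0.4609, 0.271, 0.1733]
tool_rot: [-3.139, -0.003, -0.21]
force: [-0.9, 0.2, 0.5]
grip_width: 0.0853
321 250
```

View pics/w9c.png

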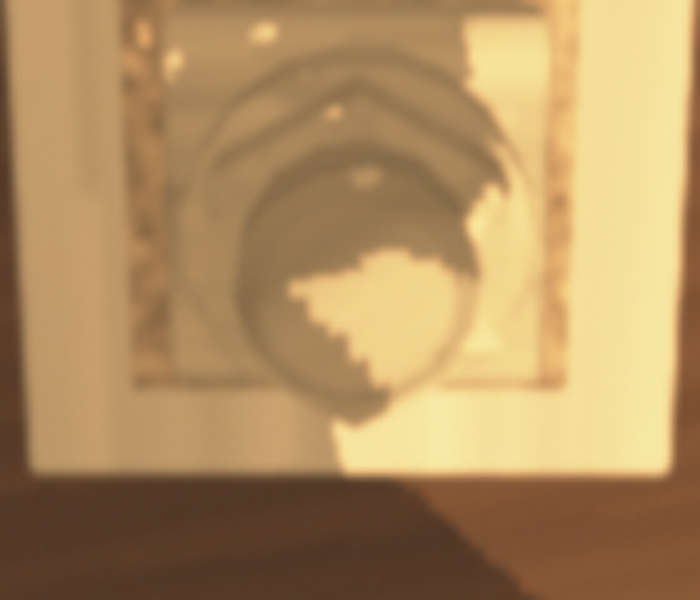

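```bash
python3 - <<'E'
from jig import *
P=np.load('P9.npy',allow_pickle=True).item()
g=lambda x,y,z:tojig(onz(P,251+x/5,190+y/5,z)).round(1)
print('button ring',g(238,290,.094),g(478,290,.094),'bottom',g(358,422,.094),'hexcorners',g(211,172,.076),g(505,182,.076),g(358,82,.076))
# top-face bounds expected
for x in (13,-13):
  w=toworld((x-1.4,-.7))/1000; q=proj(P,[*w,.1]); print('topface edge',x,((q-[251,190])*5).round())
  w=toworld((x*17/13-1.4,-.7))/1000; q=proj(P,[*w,.094]); print('ring edge',((q-[251,190])*5).round())
P=eyes.camera_params('top');Q=eyes.camera_params('scene')
print('bar check',[tojig(a) for a in((.593,.3145),(.5642,.18))])
E
```

```text
button ring [-0.1 15.5] [ -0.2 -16.9] bottom [-19.2  -0.7] hexcorners [12.1 20.4] [ 10.6 -21.8] [25.1 -0.7]
topface edge 13 [358. 217.]
ring edge [358. 176.]
topface edge -13 [358. 405.]
ring edge [358. 417.]
bar check [array([120.20581701,  69.45186504]), array([119.93883448, -68.0967399 ])]
```

The button is centred within about 1 mm, so the stack stands. For the arm I'll cage the bar loosely between the fingers on the -y side, jaws along the board's x. Lifting and checking the last joint's range first.

```bash
python3 -m jog '[{"delta_pos":[0,0,40],"spin":0,"claw":0.4},{"delta_pos":[0,0,85],"spin":0,"claw":0.4},{"delta_pos":[0,0,120],"spin":0,"claw":0.4},{"delta_pos":[0,0,135],"spin":0,"claw":0.4},{"delta_pos":[0,0,135],"spin":0,"claw":0.4}]'
python3 - <<'E'
from jig import *
print(bot.observe()['qpos'].round(2)); w=toworld((119.8,-44.5)); print(w)
for x,z in((91.3,226.4),(60.1,216),(33.4,196.9),(19.2,180.1),(8.7,160.8),(2.2,139.9),(.2,124)): print((toworld((x,-44.5))-w).round(1), round(z-227.6,1))
E
```

```text
clock: 24.4
position: [0.4612, 0.2711, 0.3086]
tool_rot: [-3.139, -0.003, -0.21]
force: [-0.5, 0.1, -0.5]
grip_width: 0.0513
[-0.77  0.3   0.16  1.75 -0.05  1.09 -2.37]
[568.96007996 203.11205416]
[-27.9   5.9] -1.2
[-58.4  12.4] -11.6
[-84.5  17.9] -30.7
[-98.4  20.9] -47.5
[-108.7   23.1] -66.8
[-115.    24.4] -87.7
[-117.    24.8] -103.6
```

```bash
python3 -m jog '[{"delta_pos":[0,0,0],"spin":0.14,"claw":0.5},{"delta_pos":[0,0,0],"spin":0.28,"claw":0.5},{"delta_pos":[0,0,0],"spin":0.42,"claw":0.5},{"delta_pos":[20,-12,0],"spin":0.56,"claw":0.5},{"delta_pos":[40,-25,0],"spin":0.70,"claw":0.5},{"delta_pos":[60,-38,0],"spin":0.84,"claw":0.5},{"delta_pos":[80,-50,0],"spin":0.98,"claw":0.5},{"delta_pos":[95,-60,0],"spin":1.12,"claw":0.5}]'
python3 -m jog '[{"delta_pos":[10,-6,0],"spin":0.14,"claw":0.5},{"delta_pos":[12,-8,0],"spin":0.28,"claw":0.5},{"delta_pos":[12,-8,0],"spin":0.42,"claw":0.5},{"delta_pos":[12,-8,0],"spin":0.451,"claw":0.5},{"delta_pos":[12,-8,0],"spin":0.451,"claw":0.5},{"delta_pos":[12,-8,0],"spin":0.451,"claw":0.5}]'
python3 - <<'E'
from jig import *
s=bot.observe();print(s['position'],s['tool_rot'],s['qpos'].round(2))
P=eyes.camera_params('wrist'); f=eyes.grab_frame('wrist'); cv2.imwrite('pics/w10.png',f); np.save('P10.npy',P,allow_pickle=True)
for y in(-68,-45,0,68): print(y,proj(P,[*(toworld((119.8,y+.5))/1000),.2276]).round())
E
```

```text
clock: 25.2
position: [0.5568, 0.21, 0.3062]
tool_rot: [-3.137, -0.001, 0.915]
force: [0.8, 0.4, 0.6]
grip_width: 0.0426
clock: 25.8
position: [0.5685, 0.2021, 0.3055]
tool_rot: [-3.136, -0.0, 1.363]
force: [0.4, -0.6, -0.1]
grip_width: 0.0427
[0.56853115 0.20205775 0.30545124] [-3.13646188e+00 -2.44420430e-04  1.36319690e+00] [-0.37  0.42 -0.1   1.56  0.04  1.16 -0.68]
-68 [323. 279.]
-45 [323. 247.]
0 [323. 179.]
68 [323.  61.]
```

View pics/w10.png

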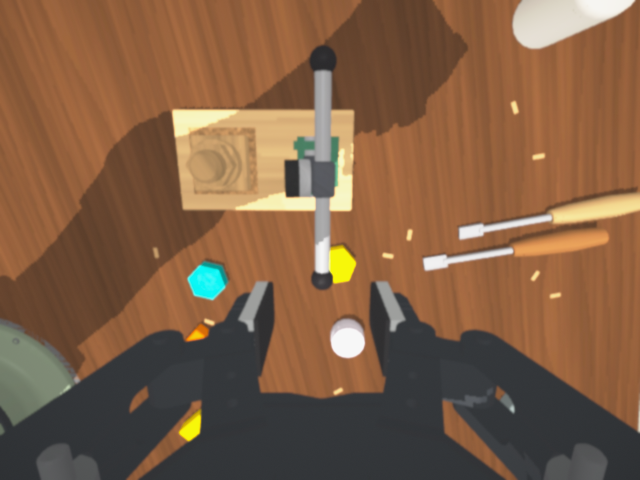

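The bar runs between balls at (322,280) and (323,59), as predicted, and sits midway between the fingers. Descending around it and closing to a loose cage.

```bash
python3 -m jog '[{"delta_pos":[0.5,1,-40],"spin":0,"claw":0.5},{"delta_pos":[0.5,1,-75],"spin":0,"claw":0.5},{"delta_pos":[0.5,1,-96],"spin":0,"claw":0.5},{"delta_pos":[0.5,1,-96],"spin":0,"claw":0.5},{"delta_pos":[0.5,1,-96],"spin":0,"claw":0.82},{"delta_pos":[0.5,1,-96],"spin":0,"claw":0.82},{"delta_pos":[0.5,1,-96],"spin":0,"claw":0.82},{"delta_pos":[0.5,1,-96],"spin":0,"claw":0.82}]' 20
```

```text
clock: 26.65
position: [0.5694, 0.2033, 0.2106]
tool_rot: [-3.138, -0.001, 1.364]
force: [-0.5, 0.2, 0.2]
grip_width: 0.0153
```

```bash
python3 -m jog '[{"delta_pos":[-7.5,1.6,0],"spin":0,"claw":0.82},{"delta_pos":[-15,3.2,0],"spin":0,"claw":0.82},{"delta_pos":[-22.6,4.8,0],"spin":0,"claw":0.82},{"delta_pos":[-30,6.4,-1.5],"spin":0,"claw":0.82},{"delta_pos":[-37.3,7.9,-3.5],"spin":0,"claw":0.82},{"delta_pos":[-44.5,9.4,-5.5],"spin":0,"claw":0.82},{"delta_pos":[-51.5,10.9,-8.5],"spin":0,"claw":0.82},{"delta_pos":[-58.4,12.4,-11.5],"spin":0,"claw":0.82}]'
```

```text
clock: 27.45
position: [0.5103, 0.2158, 0.1987]
tool_rot: [-3.138, -0.001, 1.364]
force: [2.4, -0.1, 1.8]
grip_width: 0.0155
```

```bash
python3 -m jog '[{"delta_pos":[-6,1.3,-3.3],"spin":0,"claw":0.82},{"delta_pos":[-11.5,2.5,-7],"spin":0,"claw":0.82},{"delta_pos":[-17,3.6,-11],"spin":0,"claw":0.82},{"delta_pos":[-22.2,4.7,-15.5],"spin":0,"claw":0.82},{"delta_pos":[-27,5.7,-20],"spin":0,"claw":0.82},{"delta_pos":[-31.7,6.7,-25],"spin":0,"claw":0.82},{"delta_pos":[-36,7.6,-30.5],"spin":0,"claw":0.82},{"delta_pos":[-40,8.5,-36],"spin":0,"claw":0.82}]'
python3 - <<'E'
from h import *
for n in('scene','top'): cv2.imwrite(f'pics/{n}11.png',eyes.grab_frame(n))
f=np.hstack([cv2.resize(cv2.imread('pics/scene11.png')[200:380,400:560],None,fx=2.5,fy=2.5),cv2.resize(cv2.imread('pics/top11.png')[140:320,110:270],None,fx=2.5,fy=2.5)]); cv2.imwrite('pics/c11.png',f)
E
```

```text
clock: 28.25
position: [0.4698, 0.2244, 0.1622]
tool_rot: [-3.137, -0.001, 1.364]
force: [0.2, -0.9, 0.0]
grip_width: 0.0154
```

View pics/c11.png

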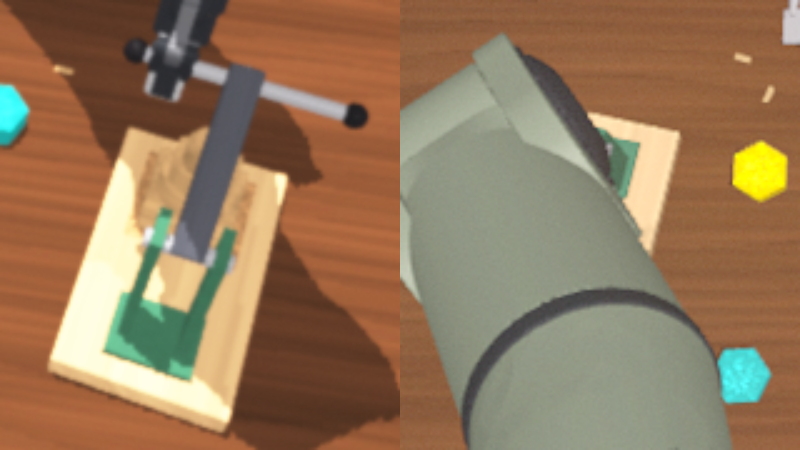

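Scene crop: the bar is between the fingers and the arm follows at about 0.6 rad, with the stack still standing under it. Lowering on.

```bash
python3 -m jog '[{"delta_pos":[-1.5,0.3,-2.5],"spin":0,"claw":0.82},{"delta_pos":[-3,0.6,-5],"spin":0,"claw":0.82},{"delta_pos":[-4.4,0.9,-7.5],"spin":0,"claw":0.82},{"delta_pos":[-5.7,1.2,-10],"spin":0,"claw":0.82},{"delta_pos":[-7,1.5,-12.5],"spin":0,"claw":0.82},{"delta_pos":[-8.2,1.7,-15],"spin":0,"claw":0.82},{"delta_pos":[-9.3,2,-17.3],"spin":0,"claw":0.82},{"delta_pos":[-10.3,2.2,-19.5],"spin":0,"claw":0.82}]'
python3 -m jog '[{"delta_pos":[-1,0.2,-2.5],"spin":0,"claw":0.82},{"delta_pos":[-2,0.4,-5],"spin":0,"claw":0.82},{"delta_pos":[-3,0.6,-7.5],"spin":0,"claw":0.82},{"delta_pos":[-3.9,0.8,-10],"spin":0,"claw":0.82},{"delta_pos":[-4.6,1,-12.5],"spin":0,"claw":0.82},{"delta_pos":[-5.2,1.1,-15],"spin":0,"claw":0.82},{"delta_pos":[-5.8,1.2,-17.5],"spin":0,"claw":0.82},{"delta_pos":[-6.3,1.3,-20],"spin":0,"claw":0.82}]'
python3 -m jog '[{"delta_pos":[-0.5,0,-3],"spin":0,"claw":0.8},{"delta_pos":[-1,0.2,-6],"spin":0,"claw":0.78},{"delta_pos":[-1.4,0.3,-9],"spin":0,"claw":0.78},{"delta_pos":[-1.8,0.4,-12],"spin":0,"claw":0.76},{"delta_pos":[-2,0.4,-14],"spin":0,"claw":0.76},{"delta_pos":[-2,0.4,-14],"spin":0,"claw":0.7},{"delta_pos":[-2,0.4,-14],"spin":0,"claw":0.7},{"delta_pos":[-2,0.4,-14],"spin":0,"claw":0.7}]'
```

```text
clock: 29.15
position: [0.4589, 0.2265, 0.1422]
tool_rot: [-3.136, -0.0, 1.364]
force: [0.7, -0.7, 0.3]
grip_width: 0.0153
clock: 29.95
position: [0.4526, 0.2278, 0.122]
tool_rot: [-3.136, -0.0, 1.364]
force: [0.2, 0.6, -0.5]
grip_width: 0.0156
clock: 30.75
position: [0.4507, 0.2283, 0.1081]
tool_rot: [-3.137, -0.0, 1.364]
force: [-0.1, -0.3, -0.3]
grip_width: 0.0257
```

```bash
python3 -m jog '[{"delta_pos":[0,0,0],"spin":0,"claw":0.5},{"delta_pos":[0,0,0],"spin":0,"claw":0.5},{"delta_pos":[0,0,0],"spin":0,"claw":0.5},{"delta_pos":[0,0,0],"spin":0,"claw":0.5},{"delta_pos":[0,0,0],"spin":0,"claw":0.5},{"delta_pos":[0,0,0],"spin":0,"claw":0.5},{"delta_pos":[0,0,0],"spin":0,"claw":0.5},{"delta_pos":[0,0,0],"spin":0,"claw":0.5}]'
python3 -m jog '[{"delta_pos":[0,0,15],"spin":0,"claw":0.5},{"delta_pos":[0,0,40],"spin":0,"claw":0.5},{"delta_pos":[0,0,75],"spin":0,"claw":0.5},{"delta_pos":[0,0,115],"spin":0,"claw":0.5},{"delta_pos":[0,-45,140],"spin":0,"claw":0.5},{"delta_pos":[0,-90,140],"spin":0,"claw":0.5},{"delta_pos":[0,-135,140],"spin":0,"claw":0.5},{"delta_pos":[0,-180,140],"spin":0,"claw":0.5}]'
python3 -m jog '[{"delta_pos":[0,-45,0],"spin":0,"claw":0.5},{"delta_pos":[0,-90,0],"spin":0,"claw":0.5},{"delta_pos":[0,-135,0],"spin":0,"claw":0.5},{"delta_pos":[0,-180,0],"spin":0,"claw":0.5},{"delta_pos":[0,-220,0],"spin":0,"claw":0.5},{"delta_pos":[0,-250,0],"spin":0,"claw":0.5},{"delta_pos":[0,-250,0],"spin":0,"claw":0.5},{"delta_pos":[0,-250,0],"spin":0,"claw":0.5}]'
python3 - <<'E'
from jig import *
for n in('scene','top'): cv2.imwrite(f'pics/{n}12.png',eyes.grab_frame(n)); P=eyes.camera_params(n); print(n,[proj(P,[*(toworld((.2,y))/1000),.124]).round() for y in(-68,68)])
f=np.hstack([cv2.resize(cv2.imread('pics/scene12.png')[215:375,410:560],None,fx=2.6,fy=2.6,interpolation=2),cv2.resize(cv2.imread('pics/top12.png')[160:320,110:260],None,fx=2.6,fy=2.6,interpolation=2)]); cv2.imwrite('pics/c12.png',f)
E
```

```text
clock: 31.55
position: [0.4507, 0.2283, 0.1081]
tool_rot: [-3.137, -0.0, 1.364]
force: [-0.6, -0.5, -0.3]
grip_width: 0.0428
clock: 32.35
position: [0.4504, 0.0466, 0.2485]
tool_rot: [-3.137, -0.001, 1.364]
force: [0.7, -0.2, -0.5]
grip_width: 0.0425
clock: 33.15
position: [0.4502, -0.2037, 0.2483]
tool_rot: [-3.137, -0.001, 1.363]
force: [-0.0, 0.6, 0.3]
grip_width: 0.0429
scene [array([449., 235.]), array([530., 260.])]
top [array([199., 258.]), array([132., 243.])]
```

View pics/c12.png

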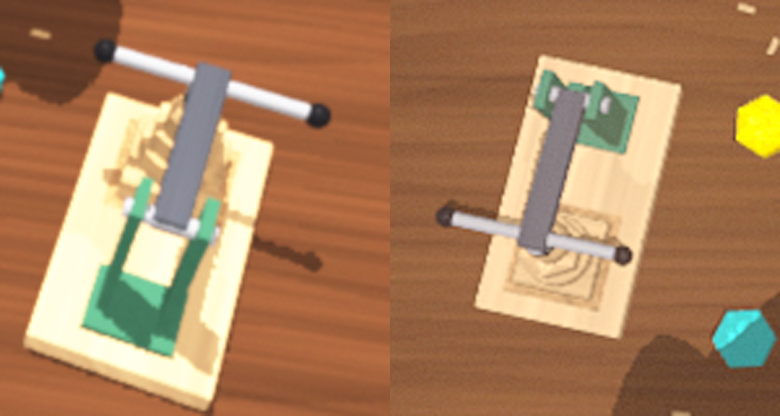

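```bash
python3 -m jog '[{"delta_pos":[0,0,0],"spin":0,"claw":0.5},{"delta_pos":[0,0,0],"spin":0,"claw":0.5},{"delta_pos":[0,0,0],"spin":0,"claw":0.5},{"delta_pos":[0,0,0],"spin":0,"claw":0.5},{"delta_pos":[0,0,0],"spin":0,"claw":0.5},{"delta_pos":[0,0,0],"spin":0,"claw":0.5},{"delta_pos":[0,0,0],"spin":0,"claw":0.5},{"delta_pos":[0,0,0],"spin":0,"claw":0.5}]'
python3 - <<'E'
from jig import *
T,Sc=eyes.camera_params('top'),eyes.camera_params('scene')
for a,b in(((131.2,243),(532.3,259.2)),((199.2,258),(450.4,234.2))):
    X,e=tri(T,a,Sc,b); print('ball jig',tojig(X).round(1),X[2].round(4),e.round(4))
for n,(r0,r1,c0,c1) in dict(scene=(215,375,410,560),top=(160,320,110,260)).items():
    f=eyes.grab_frame(n); o=cv2.imread(f'pics/{n}12.png'); print(n,'changed px',(cv2.absdiff(f,o)[r0:r1,c0:c1].max(2)>40).sum())
# stack, visible plinth corners in top view
f=cv2.cvtColor(cv2.imread('pics/top12.png'),cv2.COLOR_BGR2GRAY)
print(bot.observe()['clock'])
E
```

```text
clock: 34.05
position: [0.4505, -0.2026, 0.2484]
tool_rot: [-3.137, -0.001, 1.365]
force: [-0.1, 1.2, -0.2]
grip_width: 0.0428
ball jig [-0.1 69.3] 0.1264 0.0022
ball jig [ -0.4 -67. ] 0.1265 0.0021
scene changed px 0
top changed px 0
34.15
```

```bash
python3 -c "
from workcell import bot; print(bot.job_done())"
```

```text
the job is handed in; nothing more can be done
None
```

The job is handed in at about 34 s. The stack stands on the cork square, with the hold-down arm lying on the button and the robot clear of everything.

**What I did**
- I stacked plinth, disc, hexagon and button in that order.
- The hold-down arm was already up at about 1.66 rad, so I didn't have to move it first.
- I brought it down by caging its crossbar loosely between the fingers, then let go and backed away.

**What the checks showed**
- **Centring:** close looks after each placing put each blank within about 1 mm of the one below. The plinth is square to the board and 1–1.5 mm off the cork's centre.
- **Arm:** the bar ends measured 126 mm above the bench against 124 mm expected, which is within the calibration error. So the pad appears to rest on the button, but I could not see the contact itself.
- **Stillness:** nothing around the board changed in either camera over the last 0.9 s.
- **Not checked:** the arm hides the top of the stack, so I did not measure its centring again after lowering. In the last view it still looked straight.
- **Disagreement:** the overhead and wrist cameras differ by about 2 mm on where the cork lies along the board. I placed the stack by the overhead reading and judged centring by offsets within single wrist pictures.

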